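# Hold the brewing stand's drain plunger at the pointer

## Task

Free the drain plunger of the pour-over stand by turning the white lock knob clockwise (seen from above) as far as it goes, so that its steel tongue swings out from under the red ring. Then push the black plunger head down against its spring until the red ring is level with the orange pointer, and keep it there for two seconds; finish still holding it down with the gripper at that height, do not let go. Leave the dripper, the pitcher and the other things on the counter where they are.

Things in the scene. Friction and masses are not known exactly. Their poses are not given: they have to be found in the camera images.
- stand: Fixed pour-over stand: wooden base 170 x 420 x 15 mm, dark steel deck 130 x 420 mm, top 167 mm above the counter, on four posts. Origin: on the counter under the lock knob's axis; z up, y along the deck's long side. On the deck, all at x = 0: knob y = 0, plunger y = -100 mm, dripper y = +155 mm, thin pointer post (6 mm, top 220 mm above the counter) y = -160 mm.
- knob (a joint): Angle of the white lock knob, rad: 0 locked, 1.5 end stop (free); grows clockwise seen from above; starts at 0 to 0.15. Light friction (0.04 N m), stays where left. Its flat steel tongue, 14 mm wide and 94 mm long, lies under the red ring when locked (towards the stand's -y) and blocks the plunger with 1 mm play; at the stop it points to the stand's -x.
- knob_grip (a point): Point on the knob's axis, 240 mm above the counter, inside its upright white grip bar: 46 mm long, 13 mm wide, 32 mm high (219 to 251 mm above the counter), on a white disc 42 mm across. The point turns with the knob: y along the bar, x across it (pinch across x), z up; the tongue points to -y.
- plunger: Drain plunger, slides straight down only, sprung upwards. Origin: centre of its red ring. Starts fully up, ring 214 mm above the counter; full travel 36 mm. The spring pushes up with about 3.5 N at the top plus 0.3 N per mm of travel (about 14 N at the bottom) and lifts it back when let go.
- ring (a point): Centre of the red ring on the plunger's stem: 44 mm across, 6 mm thick. Moves with the plunger.
- plunger_head (a point): Centre of the flat top of the black plunger head, a cylinder 34 mm across and 24 mm high, 41 mm above the ring's centre (255 mm above the counter when up). Below the head comes a stem 14 mm across and 14 mm long, then the ring.
- pointer_tip (a point): Tip of the orange pointer, set at a different height each time, 10 to 26 mm below the resting ring. Fixed on its thin post on the stand's -y side of the plunger: a block 14 x 14 x 12 mm with a blade 4 mm thick that ends here, 33 mm from the plunger's axis; the point is at mid-thickness of the blade.
- dripper: White ceramic cone dripper, 110 mm across the rim, 85 mm high, loose on the stand's deck. Origin: centre of its underside. Not to be moved.
- pitcher: Glass pitcher, 90 mm across, 110 mm high, with a handle, loose on the stand's base under the dripper. Origin: centre of its underside. Not to be moved.
- scoop: Black plastic scoop, 150 mm long, 30 mm high, on the slate tray at the left. Origin: under the centre of its bowl. Not to be moved.
- paddle: Bamboo stirring paddle, 200 mm long, 6 mm thick, on the slate tray. Origin: underside, near its middle. Not to be moved.
- mug: Blue ceramic mug, 82 mm across, 92 mm high, on the counter at the right. Origin: centre of its underside. Not to be moved.
- jar: Amber glass jar with a wooden lid, 84 mm across, 120 mm high, on the counter at the right. Origin: centre of its underside. Not to be moved.

How it is judged:
By the outcome, as a careful person would: the job done as asked, in the order asked, and still so for the second after the job is handed in, while the arm keeps its last pose, push and grip.
It also fails if it takes over 53 s, if anything falls off the work surface, if the arm or the gripper's body presses on something with over 40 N, if the wrist force passes 120 N, or if a joint passes its speed limit or range.

## Robot

A 6-joint arm with a two-finger parallel gripper is mounted at the origin on the work surface. World frame = base frame: x ahead of the robot, y to its left, z up, the work surface at z = 0. Lengths are in m, angles in rad, forces in N, time in s.
With the tool pointing down it reaches from about 0.275 to 0.775 m from the base axis. Payload 14.6 kg.
Tool frame: the origin (TCP) lies midway between the tips of the shut fingers; the grasp point (between the pads) lies 19 mm behind it; z points along the fingers, y is the direction in which the jaws open and shut (so a half turn about z gives the same grasp; the last joint's range is limited). The gripper opens to 85 mm and grips with 20 to 120 N. Pads are 22 mm wide; open, the fingers measure 114 mm over their backs; the gripper's body (76 mm by 85 mm) begins 54 mm behind the grasp point. The pads swing forward as they close: fully open they stand 13 mm farther back than shut.
Start: joints at [-1.345, 0.263, -0.048, 1.259, 0, 1.415], TCP at [0.195, -0.487, 0.231] pointing down, gripper open.
Joint ranges: [-2.65, 2.65], [-0.89, 1.7], [-1.18, 1.37], [-2.13, 2.11], [-1.35, 1.29], [-3.14, 3.14]. Speed limits (rad/s): [1.89, 1.89, 2.57, 2.79, 3.14, 3.14].

## Interface

Orientations are given as a unit quaternion [w, x, y, z].
In Python, from plant import robot, gripper_open, grab, solver, read_camera, workorder, spotter, readout gives the robot as it stands. Calls block until the motion is done:
- robot.move_ptp(position, orientation): joint-space move of the TCP to a pose.
- robot.line_to(position, frame=None, v=0.15): straight line of the TCP; frame=None keeps the orientation; v is the mean speed in m/s.
- robot.move_joints(angles): joint-space move.
- gripper_open() and grab(grasp_force=None): open the fingers fully, or close them until they stop; grasp_force is the grip in N (None keeps the last).
- robot.hold(seconds).
- solver.inverse_kinematics(position, orientation): joint angles nearest the present ones, or None.
- read_camera(name): name is "side" or "top" or "wrist"; returns a dict with "pixels" (480x640x3 uint8, red, green, blue), "camera_matrix" (3x3 intrinsics, pixels), "R" (3x3) and "t" (3): a world point X has camera coordinates R X + t. Camera axes: x right, y down, z forward; pixel columns grow to the right and rows downward; lengths in m; the calibration is good to about 2 mm. A picture is of the moment at which its call begins. There is no depth.
A pose or a line that the arm cannot do raises robot.MotionError and nothing moves.
- workorder.job_done(): hands the job in, once; it reports no verdict.
Trained networks look in the newest picture that a camera, given by its name, has taken for a name from the list of things; names that differ only in an ending like _2 or _b are one class to them, and where a whole thing is asked for, a point or a joint stands for the part that bears it (a point fixed in the world has none). Each returns a list of dicts, best first, with "score" (0 to 1); they miss things now and then, are a little off and sometimes report something else, mostly with a low value. They report only what shows in the picture. A call takes as long as a camera call.
- spotter.recognise(camera, query): "at" ([row, column] in pixels, amid what is visible of it).
- spotter.masks_of(camera, query): "pixels" (480x640 bool, what is visible of it) and "at" ([row, column] in pixels, amid what is visible of it).
Readings, each from a call of its own:
- readout.get_t(): time.
- readout.get_joint_pos(): joint angles.
- readout.get_joint_vel(): joint speeds.
- readout.get_joint_efforts(): joint torques, N m.
- readout.get_eef_pos(): TCP position.
- readout.get_orientation(): TCP orientation.
- readout.get_wrist_force(): force on the tool from outside, world axes, zero at the start.
- readout.get_ft_torque(): the same for the moment, N m.
- readout.get_width(): finger opening in m.
Only numpy, scipy, OpenCV 4.12 (cv2) and the standard library are available. Lean on these libraries where they do the work, as an engineer would, in place of code of your own. Each camera call takes 0.05 s, during which the arm holds its last target. There are 200 camera calls.

## Working session

There is one attempt and no reset: what is moved stays moved. The work goes in short steps, each a Python script; the robot and the scene stay as the last script left them, time stands still between calls to the robot, and variables do not carry over. Pictures are saved under pics/ and viewed, on a budget of 10 in all, crops included, one or two more only if the job needs it, and the job is handed in when it is done.

```bash
ls; mkdir -p pics; python3 - <<'E'
from plant import *
import cv2,numpy as np
for c in ["side","top"]:
    d=read_camera(c); cv2.imwrite(f"pics/{c}0.png",d["pixels"][:,:,::-1])
    print(c,d["camera_matrix"].tolist(),d["R"].round(4).tolist(),d["t"].round(4).tolist(), "center",(-d["R"].T@d["t"]).round(3))
    for q in ["knob","knob_grip","plunger","ring","plunger_head","pointer_tip","dripper","stand"]:
        print(q,[(np.round(r["at"],1).tolist(),round(r["score"],2)) for r in spotter.recognise(c,q)[:2]])
print(readout.get_t(),readout.get_orientation())
E
```

```text
pics
side [[501.10212562787575, 0.0, 319.88206550815323], [0.0, 501.10212562787575, 233.0280492187988], [0.0, 0.0, 1.0]] [[0.7879, -0.6158, -0.01], [-0.3463, -0.4295, -0.834], [0.5093, 0.6606, -0.5516]] [-0.3762, 0.3053, 1.3184] center [-0.269 -0.971  0.978]
knob []
knob_grip []
plunger []
ring []
plunger_head []
pointer_tip [([205.8, 311.0], 0.72)]
dripper [([204.9, 310.6], 0.82), ([329.2, 464.0], 0.21)]
stand [([261.1, 316.1], 0.92)]
top [[536.6447876628388, 0.0, 319.6868528220764], [0.0, 536.6447876628388, 242.73388266285528], [0.0, 0.0, 1.0]] [[-0.0094, -0.9999, -0.0132], [-0.9933, 0.0108, -0.1147], [0.1148, 0.012, -0.9933]] [0.051, 0.5005, 1.4762] center [0.328 0.028 1.524]
knob [([222.5, 353.7], 0.91)]
knob_grip [([225.4, 351.8], 0.86)]
plunger [([228.1, 389.0], 0.5)]
ring [([227.3, 389.6], 0.51)]
plunger_head [([229.6, 392.6], 0.54), ([271.2, 184.0], 0.19)]
pointer_tip [([233.1, 407.7], 0.63)]
dripper [([210.0, 287.9], 0.81)]
stand [([233.4, 350.5], 0.8)]
0.9 [ 3.05178375e-06  9.81931479e-01  1.89236808e-01 -1.10588373e-05]
```

View pics/side0.png

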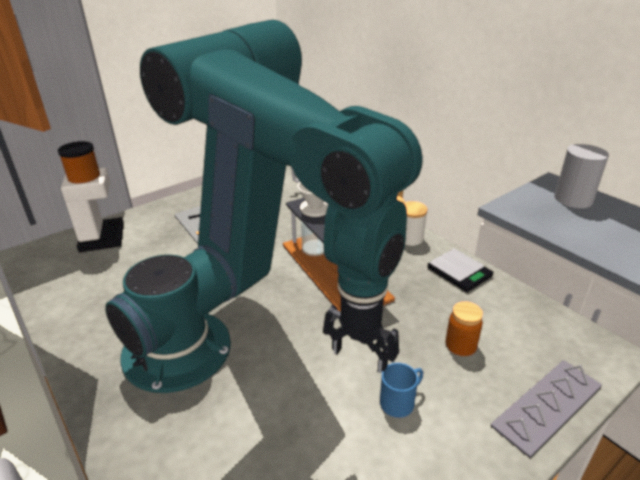

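View pics/top0.png

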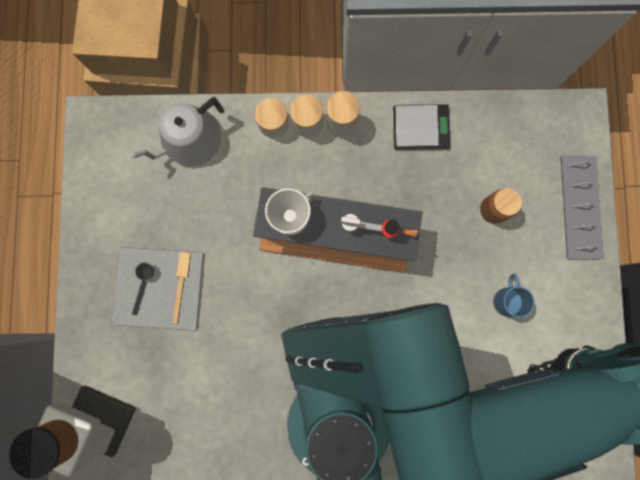

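```bash
cat > h.py <<'E'
from plant import *
import cv2,numpy as np
from scipy.spatial.transform import Rotation as Ro
def ray(d,at):
    u=np.linalg.inv(d["camera_matrix"])@[at[1],at[0],1]; return -d["R"].T@d["t"], d["R"].T@u
def atz(d,at,z):
    c,r=ray(d,at); return c+r*(z-c[2])/r[2]
def proj(d,X):
    p=d["camera_matrix"]@(d["R"]@np.asarray(X)+d["t"]); return p[:2]/p[2]
def q_down(yaw,tilt=0,axis=(1,0,0)):
    """tool z down, tool y (jaw axis) at world angle yaw from +x"""
    y=np.array([np.cos(yaw),np.sin(yaw),0]); z=np.array([0,0,-1.]); x=np.cross(y,z)
    R=Ro.from_rotvec(tilt*np.array(axis))*Ro.from_matrix(np.c_[x,y,z])
    q=R.as_quat(); return [q[3],q[0],q[1],q[2]]
def save(d,n): cv2.imwrite(f"pics/{n}.png",d["pixels"][:,:,::-1])
E
python3 - <<'E'
from h import *
d=read_camera("top")
k=atz(d,spotter.recognise("top","knob_grip")[0]["at"],.245)
h=atz(d,spotter.recognise("top","plunger_head")[0]["at"],.255)
p=atz(d,spotter.recognise("top","pointer_tip")[0]["at"],.2)
print(k,h,p,np.linalg.norm(k-h)); v=(k-h); print("yaw",np.arctan2(-v[0],v[1]))
for m in ["stand","dripper"]:
    M=spotter.masks_of("top",m)[0]; print(m,M["score"],cv2.minAreaRect(np.argwhere(M["pixels"])[:,::-1].astype(np.float32)))
robot.line_to([.195,-.487,.45])
for s in (0,np.pi):
    print(s,solver.inverse_kinematics([k[0],k[1],.45],q_down(s-.1)))
robot.move_ptp([k[0]-.1,k[1]-.05,.45],q_down(-.1) )
print(readout.get_joint_pos(),readout.get_t())
d=read_camera("wrist");save(d,"w1");print(-d["R"].T@d["t"],d["R"])
for q in ["knob_grip","plunger_head","ring","pointer_tip"]:
    print(q,[(np.round(r["at"],1).tolist(),round(r["score"],2)) for r in spotter.recognise("wrist",q)[:2]])
E
```

```text
[ 0.51736628 -0.04016904  0.245     ] [ 0.50691009 -0.13003721  0.255     ] [ 0.52587236 -0.03486916  0.2       ] 0.09102538417234501
yaw -0.11582959782494068
stand 0.64 ((336.2990417480469, 229.92742919921875), (165.97964477539062, 64.8099136352539), 9.141639709472656)
dripper 0.64 ((286.8902282714844, 210.48782348632812), (44.72477722167969, 45.387359619140625), 6.340190887451172)
0 [-0.23460948  0.30722648  0.61682449  1.88039433  0.          1.43618685]
3.141592653589793 [-0.23460948  0.30722648  0.61682449  1.88039433  0.         -1.70540581]
[-4.05435114e-01  1.25625306e-01  3.68551518e-01  1.81393441e+00
 -1.53471771e-04  1.26681456e+00] 4.475
[ 0.42427406 -0.01776137  0.59148476] [[ 0.99484717 -0.10138056 -0.00104251]
 [-0.09685684 -0.95339444  0.28575827]
 [-0.02996425 -0.28418483 -0.95830117]]
knob_grip [([145.6, 418.0], 0.84)]
plunger_head [([239.7, 412.1], 0.97)]
ring [([233.9, 405.4], 0.62)]
pointer_tip [([272.0, 396.2], 0.75)]
```

View image.

View pics/w1.png

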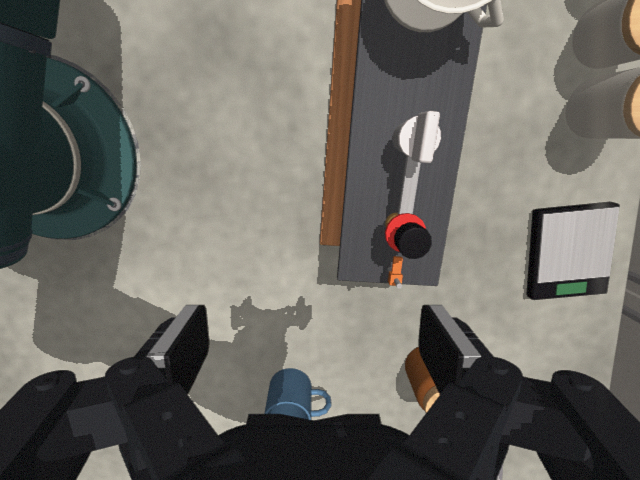

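```bash
python3 - <<'E'
from h import *
d=read_camera("wrist")
k=atz(d,[137,426],.251); h=atz(d,[241,414],.255); print(k,h,np.linalg.norm((k-h)[:2]))
e0=atz(d,[113,431],.251);e1=atz(d,[162,424],.251);print("bar",e0,e1,np.arctan2(-(e0-e1)[0],(e0-e1)[1]))
v=k-h; yaw=np.arctan2(-v[0],v[1]); print("yaw",yaw)
robot.move_ptp([k[0],k[1],.40],q_down(np.pi+yaw))
d=read_camera("wrist");save(d,"w2");print(readout.get_joint_pos(),readout.get_eef_pos(),readout.get_t())
np.savez("w2.npz",**d)
print("expected",proj(d,k),proj(d,h))
for q in ["knob_grip","plunger_head","ring","pointer_tip"]:
    print(q,[(np.round(r["at"],1).tolist(),round(r["score"],2)) for r in spotter.recognise("wrist",q)[:2]])
E
```

```text
[ 0.52569317 -0.02839394  0.251     ] [ 0.5116971  -0.12473673  0.255     ] 0.09735410882480464
bar [ 0.5303766  -0.00822802  0.251     ] [ 0.52358517 -0.0505008   0.251     ] -0.15929607675003318
yaw -0.14426449255447607
[-2.08967754e-01  2.83329959e-01  4.37796012e-01  1.72509969e+00
 -5.83059020e-05 -1.63486532e+00] [ 0.52565432 -0.02848339  0.40009116] 7.2833
expected [312.27693581 226.70829629] [312.05003848 101.05812295]
knob_grip [([207.8, 311.4], 0.78)]
plunger_head [([102.7, 311.2], 0.62)]
ring [([99.6, 307.5], 0.7)]
pointer_tip [([42.4, 311.6], 0.98)]
```

View pics/w2.png

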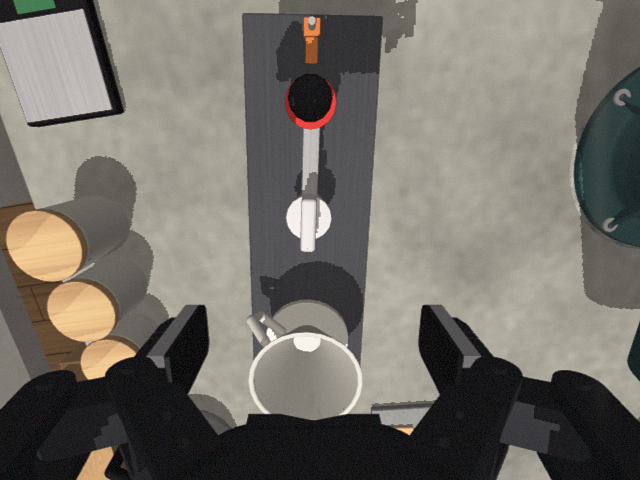

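```bash
python3 - <<'E'
from h import *
d=dict(np.load("w2.npz"))
k=atz(d,[223.5,309],.251); h=atz(d,[99,310.5],.255); v=k-h; yaw=np.arctan2(-v[0],v[1])
print(k,h,np.linalg.norm(v[:2]),yaw)
b=atz(d,[197,311],.251)-atz(d,[250,307],.251); print("bar yaw",np.arctan2(b[0],-b[1]))
np.savez("pose.npz",k=k,h=h,yaw=yaw)
q=q_down(np.pi+yaw-.05)
robot.move_ptp([k[0],k[1],.30],q); robot.line_to([k[0],k[1],.225],v=.06)
print(readout.get_wrist_force().round(1)); grab(20)
print(readout.get_eef_pos(),readout.get_width(),readout.get_wrist_force().round(1),readout.get_ft_torque().round(2),readout.get_joint_pos().round(3),readout.get_t())
save(read_camera("wrist"),"w3")
E
```

```text
[ 0.52798901 -0.03150435  0.251     ] [ 0.51262989 -0.12631626  0.255     ] 0.09604790827258324 -0.16060049065574855
bar yaw -0.2218832304149275
[-0.   0.3 -0.9]
[ 0.52947702 -0.03200756  0.2254102 ] 0.012628382249581403 [ 8.1 -2.4 -1.4] [-0.5  -1.55 -0.04] [-0.214  0.272 -0.052  1.244 -0.    -1.574] 10.0167
```

View pics/w3.png

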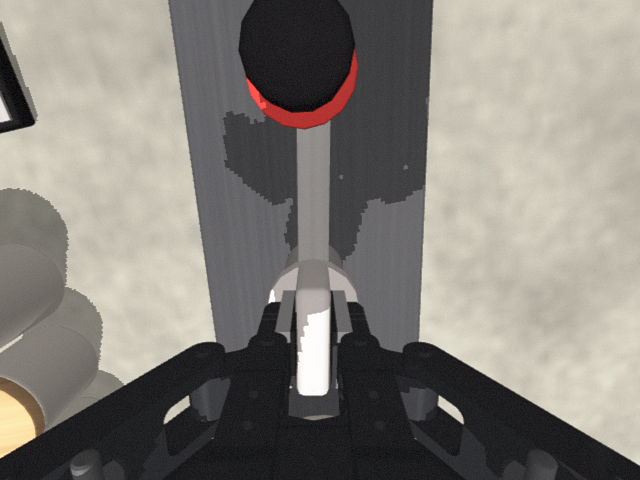

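```bash
python3 - <<'E'
from h import *
P=np.load("pose.npz"); k=P["k"]; yaw=float(P["yaw"])
c=np.array([k[0]+.0025,k[1],.225]); a=yaw-.05
robot.line_to(c,v=.05)
F=readout.get_wrist_force(); print(F.round(1),readout.get_eef_pos())
for i in range(9):
    c[:2]+=np.clip(F[:2]*.00012,-.001,.001)
    a=max(a-.2, yaw-1.62) if i<8 else a
    robot.move_ptp(c,q_down(np.pi+a))
    F=readout.get_wrist_force(); T=readout.get_ft_torque()
    print(round(a-yaw,2),c.round(4),F.round(1),T.round(2),round(readout.get_joint_pos()[5],3),readout.get_eef_pos().round(4),round(readout.get_t(),2))
    if np.linalg.norm(F)>35: break
    if a<=yaw-1.62: break
save(read_camera("wrist"),"w4")
E
```

```text
[-7.3 -5.2  8.7] [ 0.52975943 -0.03197983  0.22535324]
-0.25 [ 0.5296 -0.0321  0.225 ] [-3.3  1.7  7.3] [ 0.31  0.8  -0.02] -1.374 [ 0.5293 -0.0319  0.2254] 10.62
-0.45 [ 0.5292 -0.0319  0.225 ] [-3.2  1.9  7. ] [ 0.32  0.84 -0.05] -1.173 [ 0.5289 -0.0317  0.2254] 10.93
-0.65 [ 0.5288 -0.0317  0.225 ] [-3.4  2.1  7.3] [ 0.44  0.75 -0.01] -0.973 [ 0.5286 -0.0314  0.2254] 11.24
-0.85 [ 0.5284 -0.0315  0.225 ] [-2.   2.4  6.3] [ 0.61  0.51 -0.05] -0.773 [ 0.5283 -0.0311  0.2254] 11.55
-1.05 [ 0.5282 -0.0312  0.225 ] [-2.6  3.8  5.2] [ 0.7   0.44 -0.01] -0.572 [ 0.5281 -0.0307  0.2254] 11.86
-1.25 [ 0.5279 -0.0307  0.225 ] [-0.7  2.6  5.3] [ 0.84  0.21 -0.1 ] -0.375 [ 0.528  -0.0303  0.2254] 12.17
-1.45 [ 0.5278 -0.0304  0.225 ] [0.7 5.  5.9] [ 1.07  0.08 -0.08] -0.175 [ 0.528  -0.0299  0.2254] 12.47
-1.62 [ 0.5279 -0.0298  0.225 ] [-0.5  0.2  5.8] [0.15 0.06 1.91] -0.006 [ 0.5282 -0.0297  0.2255] 12.76
```

View pics/w4.png

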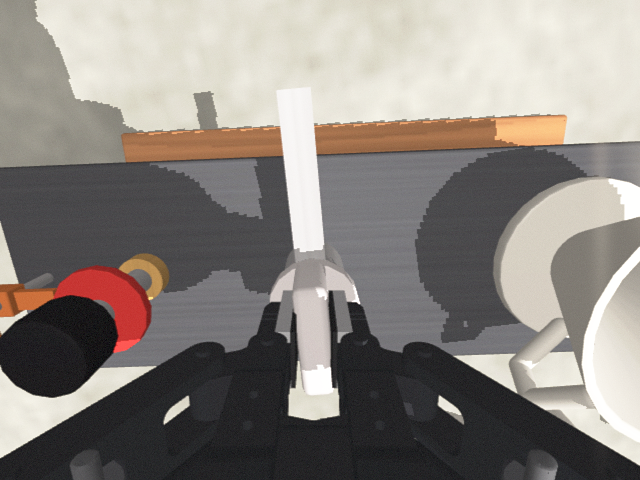

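```bash
cat > plan.py <<'E'
from h import *
P=np.load("pose.npz"); yaw=float(P["yaw"])
K=np.array([.528,-.0302]); S=lambda x,y,z: np.array([*(K+Ro.from_euler('z',yaw).as_matrix()[:2,:2]@[x,y]),z])
def view(t,dist,az):
    """tool tilted by t, camera looking along stand +x turned by az at ring/pointer gap"""
    f=np.array([np.cos(yaw+az),np.sin(yaw+az),0]); up=np.array([0,0,1.])
    z=np.sin(t)*f-np.cos(t)*up; u=-np.cos(t)*f-np.sin(t)*up
    # tool y such that camera (at tool side u) : from first pose, s=0: y=+x world, z down, cam at +y => u = cross(z,y)*-1 
    y=np.cross(u,z); x=np.cross(y,z)
    ax=np.sin(t+.287)*f-np.cos(t+.287)*up
    M=S(0,-.125,.205); cam=M-dist*ax; tcp=cam+.141*z-.072*u
    q=Ro.from_matrix(np.c_[x,y,z]).as_quat(); return tcp,[q[3],q[0],q[1],q[2]],cam,Ro.from_matrix(np.c_[x,y,z]).as_matrix()
E
python3 - <<'E'
from plan import *
# check convention with s=0: cam offset +y
y=np.array([1,0,0]);z=np.array([0,0,-1]);u=np.array([0,1,0]);print(np.cross(u,z),"should be",y)
gripper_open(); e=readout.get_eef_pos(); robot.line_to([e[0],e[1],.36],v=.2)
print(readout.get_t())
for t in (30,40,50,60):
  for dist in (.22,.28):
    for az in (-.5,0,.5):
      p,q,c,_=view(np.radians(t),dist,az); j=solver.inverse_kinematics(p,q)
      if j is not None: print(t,dist,az,p.round(3),c.round(3),np.round(j,2))
E
```

```text
[-1  0  0] should be [1 0 0]
14.3333
30 0.22 -0.5 [ 0.487 -0.137  0.27 ] [ 0.382 -0.056  0.357] [-0.35 -0.1  -0.5   0.67 -0.15 -2.87]
30 0.22 0 [ 0.482 -0.149  0.27 ] [ 0.351 -0.128  0.357] [-0.58 -0.12 -0.52  0.69  0.21  2.77]
30 0.22 0.5 [ 0.483 -0.162  0.27 ] [ 0.358 -0.207  0.357] [-0.74 -0.   -0.38  0.93  0.46  2.12]
30 0.28 -0.5 [ 0.453 -0.111  0.312] [ 0.348 -0.029  0.398] [-0.31 -0.18 -0.45  0.8  -0.17 -2.83]
30 0.28 0 [ 0.439 -0.142  0.312] [ 0.308 -0.121  0.398] [-0.64 -0.21 -0.47  0.84  0.23  2.72]
30 0.28 0.5 [ 0.442 -0.177  0.312] [ 0.317 -0.221  0.398] [-0.85 -0.05 -0.31  1.1   0.48  2.01]
40 0.22 -0.5 [ 0.478 -0.131  0.265] [ 0.363 -0.041  0.327] [-0.3  -0.19 -0.7   0.39 -0.23 -2.86]
40 0.22 0 [ 0.471 -0.148  0.265] [ 0.327 -0.124  0.327] [-0.65 -0.23 -0.72  0.44  0.31  2.75]
40 0.22 0.5 [ 0.473 -0.166  0.265] [ 0.335 -0.215  0.327] [-0.87 -0.04 -0.52  0.81  0.64  2.03]
40 0.28 -0.5 [ 0.439 -0.1    0.298] [ 0.324 -0.01   0.36 ] [-0.24 -0.29 -0.67  0.54 -0.27 -2.81]
40 0.28 0 [ 0.422 -0.14   0.298] [ 0.278 -0.116  0.36 ] [-0.74 -0.34 -0.68  0.61  0.36  2.68]
40 0.28 0.5
[... 526 characters left out ...]
88 -0.44 -0.89  0.38  0.53  2.63]
50 0.28 0.5 [ 0.411 -0.188  0.281] [ 0.266 -0.239  0.317] [-1.15 -0.07 -0.58  0.97  0.87  1.7 ]
60 0.22 -0.5 [ 0.464 -0.119  0.248] [ 0.339 -0.022  0.257] [-0.18 -0.22 -1.13 -0.33 -0.41 -2.89]
60 0.22 0 [ 0.453 -0.145  0.248] [ 0.297 -0.119  0.257] [-0.82 -0.31 -1.15 -0.2   0.56  2.77]
60 0.22 0.5 [ 0.455 -0.172  0.248] [ 0.306 -0.225  0.257] [-1.1  -0.02 -0.76  0.59  1.03  1.84]
60 0.28 -0.5 [ 0.418 -0.084  0.262] [0.293 0.013 0.271] [-0.06 -0.34 -1.12 -0.16 -0.51 -2.81]
60 0.28 0 [ 0.395 -0.135  0.262] [ 0.239 -0.11   0.271] [-1.03 -0.49 -1.11  0.11  0.73  2.6 ]
60 0.28 0.5 [ 0.4   -0.192  0.262] [ 0.251 -0.244  0.271] [-1.28  0.01 -0.68  0.96  1.05  1.48]
```

```bash
sed -i 's/y=np.cross(u,z)/y=np.cross(z,u)/' plan.py; python3 - <<'E'
from plan import *
p,q,c,_=view(np.radians(50),.28,.2)
print(solver.inverse_kinematics(p,q))
grab(60)
robot.move_ptp(p+[-.02,0,.09],q); robot.line_to(p,v=.2)
d=read_camera("wrist"); np.savez("w5.npz",**d); print(readout.get_t(),-d["R"].T@d["t"],c)
for m in ["ring","pointer_tip","plunger_head"]: print(m,[(np.round(r["at"],1).tolist(),round(r["score"],2)) for r in spotter.recognise("wrist",m)[:2]])
for n,X in dict(ring=S(0,-.1,.214),head=S(0,-.1,.255),tip=S(0,-.133,.196)).items(): print(n,proj(d,X))
cv2.imwrite("pics/w5.png",cv2.rotate(d["pixels"][:,:,::-1],cv2.ROTATE_180))
s=read_camera("side"); np.savez("s5.npz",**s)
E
```

```text
[-1.05654235 -0.31719646 -0.79448196  0.59460663  0.74952172 -0.89619009]
17.1333 [ 0.24962248 -0.16345836  0.31699832] [ 0.25154296 -0.16370138  0.31690115]
ring [([262.0, 341.0], 0.73)]
pointer_tip [([234.1, 278.9], 0.76)]
plunger_head [([266.5, 346.6], 0.97)]
ring [343.51743651 256.34446394]
head [345.42280266 307.83063874]
tip [302.47329776 232.12764543]
```

View pics/w5.png

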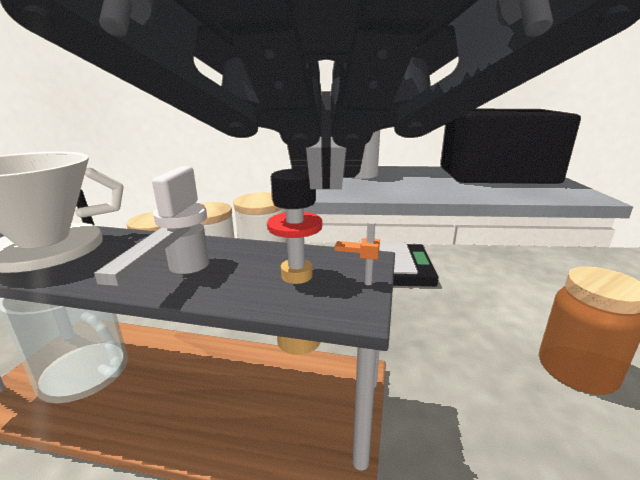

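```bash
cat > meas.py <<'E'
from plan import *
def onplane(d,at):
    c,r=ray(d,at); n=Ro.from_euler('z',yaw).as_matrix()[:,0]; X=c+r*(n@(S(0,0,0)-c))/(n@r)
    v=Ro.from_euler('z',-yaw).as_matrix()@(X-S(0,0,0)); return v
def cc(d,lo,hi):
    hsv=cv2.cvtColor(d["pixels"],cv2.COLOR_RGB2HSV); m=cv2.inRange(hsv,lo,hi)
    return m
def bbox(m):
    n,l,st,ce=cv2.connectedComponentsWithStats(m); i=1+st[1:,4].argmax(); return st[i],l==i
def ringz(d):
    hsv=cv2.cvtColor(d["pixels"],cv2.COLOR_RGB2HSV); m=cv2.inRange(hsv,(0,200,90),(4,255,255))|cv2.inRange(hsv,(176,200,90),(179,255,255))
    b,_=bbox(m); return b
def model(d,z):
    th=np.linspace(0,2*np.pi,90); R=Ro.from_euler('z',yaw).as_matrix()
    p=np.array([proj(d,S(.022*np.cos(a),-.1+.022*np.sin(a),z+s)) for a in th for s in(-.003,.003)])
    return p.min(0),p.max(0)
E
python3 - <<'E'
from meas import *
d=dict(np.load("w5.npz"))
b=ringz(d); print("ring bbox",b); c=[b[1]+(b[3]-1)/2,b[0]+(b[2]-1)/2]; print("ring plane pos",onplane(d,c),"model",model(d,.214))
hsv=cv2.cvtColor(d["pixels"],cv2.COLOR_RGB2HSV)
print(hsv[479-246,639-340],hsv[479-250,639-370],hsv[479-224,639-275],hsv[479-247,639-350])
m=cv2.inRange(hsv,(5,190,100),(16,255,255)); m[:200]=0;m[280:]=0;m[:,:240]=0;m[:,320:]=0
bb,l=bbox(m); print("ptr bbox",bb)
for x in range(bb[0]+bb[2]-22,bb[0]+bb[2],3):
    r=np.where(l[:,x])[0]; print(x,r.min(),r.max(),onplane(d,[(r.min()+r.max())/2,x]).round(4))
E
```

```text
ring bbox [319 259   1   2   2]
ring plane pos [ 2.31083956e-17 -1.19794348e-01  2.18140702e-01] model (array([315.57380385, 241.63124661]), array([372.0128307 , 269.20697386]))
[ 11 178 175] [ 11 180 195] [  0 183 247] [ 11 179 231]
ptr bbox [301 236   1   2   2]Traceback (most recent call last):
  File "<stdin>", line 9, in <module>
    return umr_minimum(a, axis, None, out, keepdims, initial, where)
ValueError: zero-size array to reduction operation minimum which has no identity
```

```bash
sed -i 's/,200,90)/,150,60)/g' meas.py; python3 - <<'E'
from meas import *
d=dict(np.load("w5.npz"))
b=ringz(d); print("ring bbox",b); c=[b[1]+(b[3]-1)/2,b[0]+(b[2]-1)/2]; print("ring plane pos",onplane(d,c),"model",model(d,.214))
hsv=cv2.cvtColor(d["pixels"],cv2.COLOR_RGB2HSV)
m=cv2.inRange(hsv,(8,140,60),(15,255,255)); m[:200]=0;m[280:]=0;m[:,:240]=0;m[:,320:]=0
bb,l=bbox(m); print("ptr bbox",bb)
for x in range(bb[0]+bb[2]-28,bb[0]+bb[2],3):
    r=np.where(l[:,x])[0]; print(x,r.min(),r.max(),onplane(d,[(r.min()+r.max())/2,x]).round(4))
E
```

```text
ring bbox [318 242  55  26 963]
ring plane pos [ 3.53986606e-17 -9.87261333e-02  2.12338458e-01] model (array([315.57380385, 241.63124661]), array([372.0128307 , 269.20697386]))
ptr bbox [260 220  45  22 568]
277 222 240 [-0.     -0.1531  0.1969]
280 227 236 [ 0.     -0.1508  0.1971]
283 227 236 [-0.     -0.1484  0.1969]
286 228 236 [-0.     -0.1461  0.1971]
289 228 237 [ 0.     -0.1437  0.1973]
292 228 237 [ 0.     -0.1413  0.1971]
295 229 237 [ 0.     -0.1389  0.1973]
298 229 237 [ 0.     -0.1366  0.1971]
301 229 237 [ 0.     -0.1342  0.1969]
304 229 233 [ 0.     -0.1318  0.1949]
```

```bash
python3 - <<'E'
from meas import *
q=q_down(np.pi+yaw-np.pi/2); h=S(0,-.1,0)
e=readout.get_eef_pos(); robot.line_to([e[0]-.02,e[1],e[2]+.08],v=.2)
robot.move_ptp([h[0],h[1],.31],q); robot.line_to([h[0],h[1],.262],v=.1)
print(readout.get_t(),readout.get_joint_pos().round(2),readout.get_wrist_force().round(1))
for z in (.258,.256,.255,.254,.252,.248,.244):
    robot.line_to([h[0],h[1],z],v=.03); print(z,readout.get_eef_pos().round(4),readout.get_wrist_force().round(1))
d=read_camera("wrist"); np.savez("w6.npz",**d); save(d,"w6"); s=read_camera("side"); np.savez("s6.npz",**s)
print(readout.get_t(),model(d,.203),ringz(d),proj(d,S(0,-.133,.1975)))
E
```

```text
19.65 [-0.4   0.26  0.03  1.34  0.   -0.24] [ 0.  -0.1  0.2]
0.258 [ 0.5121 -0.1289  0.2581] [0.  1.1 0.4]
0.256 [ 0.512  -0.1289  0.2559] [-0.   0.5  0.2]
0.255 [ 0.5121 -0.1289  0.2551] [0.4 0.4 0.8]
0.254 [ 0.5121 -0.129   0.2541] [0.8 0.6 4. ]
0.252 [ 0.5121 -0.1289  0.252 ] [0.6 0.3 4.1]
0.248 [ 0.5121 -0.1289  0.2481] [0.4 1.1 6. ]
0.244 [ 0.5121 -0.1289  0.2442] [-1.2 -0.5  7.7]
21.6 (array([271.47059767, 236.49694856]), array([353.21406177, 315.63669296])) [ 275  239   80   56 1967] [253.56097242 273.0937923 ]
```

View pics/w6.png

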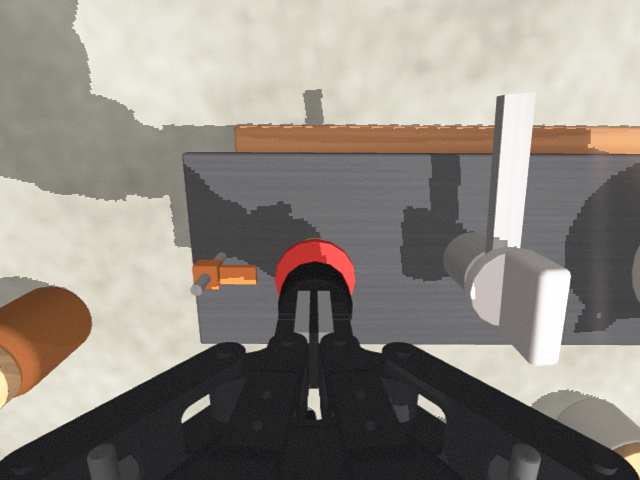

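```bash
python3 - <<'E'
from meas import *
h=S(0,-.1,0)
robot.line_to([h[0],h[1],.2383],v=.02); robot.hold(.3)
print(readout.get_eef_pos().round(4),readout.get_wrist_force().round(1),readout.get_t())
d=read_camera("wrist"); s=read_camera("side"); np.savez("w7.npz",**d); np.savez("s7.npz",**s)
b=ringz(d); print("wrist ring",b,[ (z,model(d,z)[0].round(1),model(d,z)[1].round(1)) for z in(.195,.1974,.200)])
hsv=cv2.cvtColor(d["pixels"],cv2.COLOR_RGB2HSV); m=cv2.inRange(hsv,(8,140,60),(15,255,255)); m[:240]=0;m[320:]=0;m[:,:185]=0;m[:,275:]=0
bb,l=bbox(m); print("ptr",bb)
for x in range(222,bb[0]+bb[2],6):
    r=np.where(l[:,x])[0]; print(x,r.min(),r.max())
print("tip proj",[proj(d,S(0,-.133,z)).round(1) for z in (.195,.1974,.2)])
print("side ring proj",proj(s,S(0,-.1,.1974)),proj(s,S(0,-.133,.1974)),[spotter.recognise("side",q)[:1] for q in("ring","pointer_tip")])
u,v=proj(s,S(0,-.115,.205)).astype(int)
save(dict(pixels=cv2.resize(s["pixels"][v-40:v+40,u-50:u+50],None,fx=7,fy=7,interpolation=cv2.INTER_NEAREST)),"s7"); print(u,v)
E
```

```text
[ 0.5121 -0.129   0.2388] [-0.1  1.4  7.5] 22.3333
wrist ring [ 275  239   80   56 1981] [(0.195, array([272. , 235.2]), array([352.7, 313.4])), (0.1974, array([271.5, 236.4]), array([353.2, 315.5])), (0.2, array([271. , 237.7]), array([353.7, 317.7]))]
ptr [ 189  263   67   30 1313]
222 269 287
228 269 287
234 269 287
240 268 287
246 268 287
252 268 287
tip proj [array([252.7, 275. ]), array([252. , 276.6]), array([251.2, 278.4])]
side ring proj [357.72118633 239.80223886] [364.24931301 245.74724981] [[{'at': [235.9, 356.9], 'score': 0.6}], [{'at': [248.5, 365.9], 'score': 0.5}]]
360 240
```

View pics/s7.png

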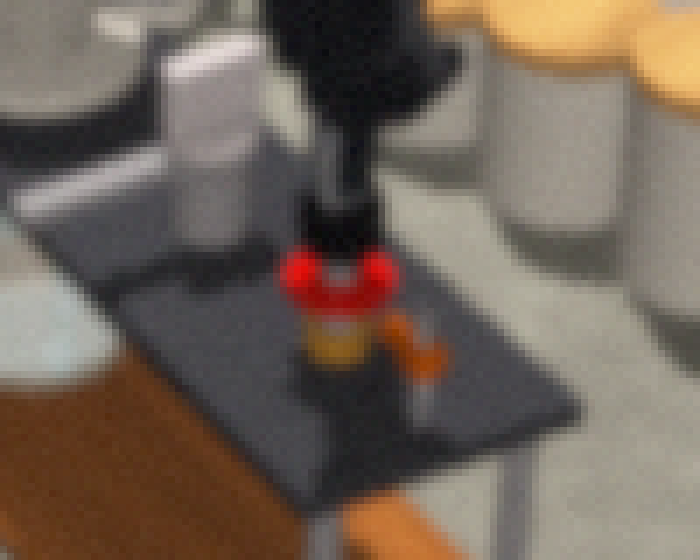

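```bash
python3 - <<'E'
from meas import *
h=S(0,-.1,0)
robot.line_to([h[0],h[1],.2380],v=.02); robot.hold(2.6)
print(readout.get_eef_pos().round(4),readout.get_wrist_force().round(1),readout.get_t())
d=read_camera("wrist"); print(ringz(d)); workorder.job_done()
E
```

```text
[ 0.5121 -0.1289  0.2385] [-1.4  0.7  8. ] 25.3833
[ 275  239   80   56 1979]
the job is handed in; nothing more can be done
```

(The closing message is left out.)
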